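# Make up a parts order

### The arm

A 6-joint arm with a two-finger parallel gripper is mounted at the origin on the work surface. World frame = base frame: x ahead of the robot, y to its left, z up, the work surface at z = 0. Lengths are in m, angles in degrees, forces in N, time in s.
With the tool pointing down it reaches from about 0.35 to 0.875 m from the base axis. Payload 4.2 kg.
Tool frame: the origin (TCP) lies midway between the tips of the shut fingers; the grasp point (between the pads) lies 19 mm behind it; y points along the fingers, z is the direction in which the jaws open and shut, and the axes are right-handed (so a half turn about y gives the same grasp; the last joint's range is limited). The gripper opens to 87 mm and grips with 3 to 60 N. Pads are 19 mm wide; open, the fingers measure 117 mm over their backs; the gripper's body (75 mm by 190 mm) begins 51 mm behind the grasp point.
Start: joints at [80.134, 22.042, 0.453, 0, -68.411, -14.817], TCP at [0.261, 0.568, 0.223] pointing down, gripper open.
Joint ranges: [-179.83, 179.83], [-69.29, 118.12], [-61.27, 80.66], [-181.25, 117.63], [-171.15, -9.14], [-177.46, 177.46]. Speed limits (degrees/s): [159.86, 159.86, 180, 180, 180, 180].

### API

Orientations are given as [roll, pitch, yaw] about the fixed x, y, z axes, in that order (R = Rz(yaw) Ry(pitch) Rx(roll)).
In Python, from workcell import env gives the robot as it stands. The module is installed in compiled form; this text tells all that it offers. Calls block until the motion is done:
- env.goto(position, orientation): joint-space move of the TCP to a pose.
- env.move_straight(position, rotation=None, rate=0.15, force_limit=None): straight line of the TCP; rotation=None keeps the orientation; rate is the mean speed in m/s. With force_limit (N) it stops when the force on the tool has changed by that much, and returns True; else False.
- env.set_joints(angles): joint-space move.
- env.gripper_to(opening, grasp_force=None): opening from 0.0 (shut) to 1.0 (fully open); grasp_force is the grip in N (None keeps the last); returns when the fingers have stopped.
- env.dwell(seconds).
- env.inverse_kinematics(position, orientation): joint angles nearest the present ones, or None.
- env.read_state(): the state.
- env.grab_frame(name): name is "scene" or "top" or "wrist"; returns a dict with "image" (400x640x3 uint8, blue, green, red), "fx", "fy", "cx", "cy" (pixels), "position" and "orientation" of the camera in the world. Camera axes: x right, y up, looking along -z (the intrinsics and any distortion apply to the point x, -y, -z); pixel columns grow to the right and rows downward; lengths in m; the calibration is good to about 2 mm. The wrist camera is an equidistant fisheye: a pixel r from the principal point sees the ray r / f radians off the axis. A picture is of the moment at which its call begins. There is no depth.
A pose or a line that the arm cannot do raises env.Unreachable and nothing moves.
- env.close_job(): hands the job in, once; it reports no verdict.
Trained networks look in a picture, given as the dict that the camera call returned (one of the last four; its "shot" number tells which), for a name from the list of things; names that differ only in an ending like _2 or _b are one class to them, and where a whole thing is asked for, a point or a joint stands for the part that bears it (a point fixed in the world has none). Each returns a list of dicts, best first, with "score" (0 to 1); they miss things now and then, are a little off and sometimes report something else, mostly with a low value. They report only what shows in the picture. A call takes as long as a camera call. They do not tell look-alikes from the thing itself.
- env.search_frame(picture, thing): "xyz" ([x, y, z] in m, in world coordinates, good to about 4 mm: the middle of the surface that is visible of it).
- env.trace(picture, thing): "mask" (400x640 bool, what is visible of it).
The state is a dict: "clock": time; "joint_positions": joint angles; "qvel": joint speeds; "joint_torque": joint torques, N m; "position": TCP position; "tool_rot": TCP orientation; "force": force on the tool from outside, world axes, zero at the start; "wrist_torque": the same for the moment, N m; "opening": opening from 0.0 (shut) to 1.0 (fully open).
Only numpy, scipy, OpenCV 4.12 (cv2) and the standard library are available. Lean on these libraries where they do the work, as an engineer would, in place of code of your own. Each camera call takes 0.05 s, during which the arm holds its last target.

### The job

Make up the order: lay every flat clamp plate from the bench in the white order tray, and look in the tubs for the hanging pulley and hang it by its loop on the hook of the stand. Open only one tub at a time and put its lid back properly on that same tub before opening the next; leave the other parts in their tubs, and do not disturb the carton, the can and the wrench. At the end all three tubs are closed.

Things in the scene. Friction and masses are not known exactly. Their poses are not given: they have to be found in the camera images.
- tub_a_rim (a point): One of three identical square blue plastic tubs, 130 x 130 mm outside, 115 mm high, walls and floor 4 mm, fixed to the bench. Point: centre of its mouth, level with the rim; x, y along its sides, z up. One part stands on its floor near the middle; which tub holds which part changes.
- lid_a_grip (a point): The loose grey lid of tub_a (130 g): plate 134 x 134 x 5 mm, under it a round plug (110 mm across, 100 at its foot, 6 mm deep, 6 mm play in the mouth), on top a black upright bar grip 60 long (x) x 16 thick (y) x 28 mm high. Point: the middle of the bar grip, 14 mm above the plate, 25 mm above the plug's foot, 19 mm above the tub's rim when closed; z up.
- tub_b_rim (a point): One of three identical square blue plastic tubs, 130 x 130 mm outside, 115 mm high, walls and floor 4 mm, fixed to the bench. Point: centre of its mouth, level with the rim; x, y along its sides, z up. One part stands on its floor near the middle; which tub holds which part changes.
- lid_b_grip (a point): The loose grey lid of tub_b (130 g): plate 134 x 134 x 5 mm, under it a round plug (110 mm across, 100 at its foot, 6 mm deep, 6 mm play in the mouth), on top a black upright bar grip 60 long (x) x 16 thick (y) x 28 mm high. Point: the middle of the bar grip, 14 mm above the plate, 25 mm above the plug's foot, 19 mm above the tub's rim when closed; z up.
- tub_c_rim (a point): One of three identical square blue plastic tubs, 130 x 130 mm outside, 115 mm high, walls and floor 4 mm, fixed to the bench. Point: centre of its mouth, level with the rim; x, y along its sides, z up. One part stands on its floor near the middle; which tub holds which part changes.
- lid_c_grip (a point): The loose grey lid of tub_c (130 g): plate 134 x 134 x 5 mm, under it a round plug (110 mm across, 100 at its foot, 6 mm deep, 6 mm play in the mouth), on top a black upright bar grip 60 long (x) x 16 thick (y) x 28 mm high. Point: the middle of the bar grip, 14 mm above the plate, 25 mm above the plug's foot, 19 mm above the tub's rim when closed; z up.
- pulley_mid (a point): The wanted part, standing in a tub, any yaw: a steel pulley 95 mm tall, ~300 g. Below, a block 46 x 46 mm, 35 mm tall; on it a square loop handle of flat bar 16 mm wide: two upright 6 mm legs, 50 mm over their outsides (along y; grip across them), and a level top bar 8 mm thick; opening 38 wide x 52 mm high, 35 to 87 mm above the foot, seen through along x. Point: the centre, 47.5 mm above the foot; z up.
- bush_mid (a point): Another part, in another tub: a steel flanged bush, flange 64 mm across and 10 mm thick below, a 40 mm cylinder above, 50 mm tall. Its centre.
- bracket_mid (a point): Another part, in another tub: a dark steel angle bracket 60 x 50 mm, 60 mm tall. Its centre, 30 mm above its foot.
- tray: The order tray: an open white plastic tray 160 (x) x 140 (y) mm outside, 28 mm high, walls 4 mm, floor 4 mm, fixed to the bench. Origin: centre of its underside. It stands left or right of the work, about level with the hook stand on the other side.
- hook_seat (a point): Steel hook on a fixed stand. Point: on the axis of its level arm (8 mm bar along x), 200 mm above the bench, where a part shall hang. Arm: from the upright post (16 mm thick, no higher than the arm) 70 mm away at +x to the upturned tip at -x, which rises from x = -28 to -38 mm, to 18 mm above the arm's axis. Things are slid on from the -x end. Base 130 x 110 x 10 mm.
- plate_1_mid (a point): A flat steel clamp plate, 80 (x) x 32 (y) x 8 mm, 150 g, lying on the bench between the robot and the tubs. Its centre. Two to four of these plates are there; an absent one has no pose.
- plate_2_mid (a point): A flat steel clamp plate, 80 (x) x 32 (y) x 8 mm, 150 g, lying on the bench between the robot and the tubs. Its centre. Two to four of these plates are there; an absent one has no pose.
- plate_3_mid (a point): A flat steel clamp plate, 80 (x) x 32 (y) x 8 mm, 150 g, lying on the bench between the robot and the tubs. Its centre. Two to four of these plates are there; an absent one has no pose.
- plate_4_mid (a point): A flat steel clamp plate, 80 (x) x 32 (y) x 8 mm, 150 g, lying on the bench between the robot and the tubs. Its centre. Two to four of these plates are there; an absent one has no pose.
- carton: A closed cardboard carton 90 x 110 x 70 mm, a bystander. Centre of its underside.
- can: A plain aluminium can, 66 mm across, 120 mm tall, a bystander. Centre of its underside.
- wrench: A wrench 190 mm long lying beyond the tubs, a bystander.
There are look-alikes about, which are no part of the job. What is shaped like the part that bears lid_c_grip but purple or yellow is not meant.

How it is judged:
By the outcome, as a careful person would: the job done as asked, in the order asked, and still so for the second after the job is handed in, with the robot touching nothing.
Of plate_1, plate_2, plate_3, plate_4 only 2 to 4 are there at a start; the rules pass over those that are not, and their reading is None.
At some moment in a run one of plate_1, plate_2, plate_3, plate_4 may be knocked a few centimetres aside while the robot is not near it.
It also fails if it takes over 210 s, if anything falls off the work surface, if the arm or the gripper's body presses on something with over 40 N, if the wrist force passes 120 N, or if a joint passes its speed limit or range.

## Working session

There is one attempt and no reset: what is moved stays moved. The work goes in short steps, each a Python script; the robot and the scene stay as the last script left them, time stands still between calls to the robot, and variables do not carry over. Pictures are saved under pics/ and viewed, and the job is handed in when it is done.

```bash
ls; mkdir -p pics
python3 - <<'E'
from workcell import env
import cv2
s=env.read_state(); print(s['clock'],s['position'],s['tool_rot'],s['opening'])
for n in ['scene','top','wrist']:
    f=env.grab_frame(n); cv2.imwrite(f'pics/{n}0.png',f['image']); print(n,f['position'],f['orientation'],f['fx'],f['cx'],f['cy'],f.keys())
    for t in ['tub_a_rim','lid_a_grip','tray','hook_seat','plate_1_mid','carton','can','wrench'] if n!='wrist' else []:
        try:
            for d in env.search_frame(f,t): print(n,t,[round(float(v),4) for v in d['xyz']],round(d['score'],2))
        except Exception as e: print(t,e)
print(env.read_state()['clock'])
E
```

```text
pics
0.0 [0.26074226 0.56732551 0.22146625] [-8.98737637e+01  5.13555654e-03  1.55302716e+02] 0.9986845617527594
scene [1.16147618 0.26564884 1.22657629] [ 33.50996447  -0.13718725 113.218575  ] 462.360895369474 317.35787959053306 200.68389529919475 dict_keys(['image', 'fx', 'fy', 'cx', 'cy', 'position', 'orientation', 'shot'])
scene tub_a_rim [0.6794, 0.1983, 0.0629] 0.57
scene lid_a_grip [0.6178, 0.1963, 0.1181] 0.81
scene tray [0.4039, -0.3507, 0.0045] 0.66
scene tray [0.4928, -0.1135, 0.0078] 0.38
scene hook_seat [0.4472, 0.3659, 0.0066] 0.64
scene plate_1_mid [0.6795, 0.1974, 0.0648] 0.64
scene plate_1_mid [0.4429, 0.2052, 0.0077] 0.62
scene plate_1_mid [0.6163, 0.1958, 0.118] 0.62
scene carton [0.6322, 0.4386, 0.0679] 0.89
scene carton [0.4831, -0.1852, 0.0086] 0.73
scene can [0.6363, -0.4353, 0.0996] 0.87
scene wrench [0.789, 0.0078, 0.0067] 0.83
top [ 0.24701779 -0.04178987  1.47574019] [ 11.11223004   0.77639986 -90.25187126] 436.76569088737955 317.44084990240776 202.47616321388833 dict_keys(['image', 'fx', 'fy', 'cx', 'cy', 'position', 'orientation', 'shot'])
top tub_a_rim [0.55, 0.1608, 0.0599] 0.61
top lid_a_grip [0.61, 0.1966, 0.1223] 0.84
top tray [0.4018, -0.348, 0.0047] 0.87
top tray [0.547, 0.0085, 0.0656] 0.6
top hook_seat [0.4325, 0.3613, 0.0073] 0.88
top plate_1_mid [0.4362, 0.2001, 0.0092] 0.67
top carton [0.6086, 0.4353, 0.0692] 0.75
top can [0.6191, -0.4419, 0.1149] 0.93
top wrench [0.7951, 0.0088, 0.0079] 0.73
top wrench [0.6204, -0.443, 0.1148] 0.25
wrist [0.32196141 0.53968282 0.38500592] [-1.42413373e+01  1.94891677e-02 -1.14682413e+02] 309.70691628693146 314.7707353631768 194.675921944531 dict_keys(['image', 'fx', 'fy', 'cx', 'cy', 'position', 'orientation', 'shot'])
0.95
```

View pics/scene0.png

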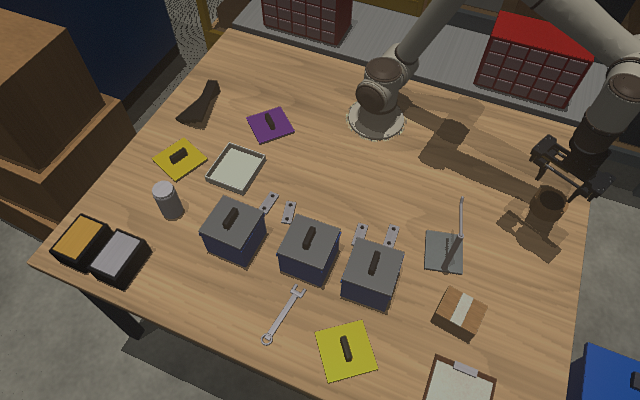

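View pics/top0.png

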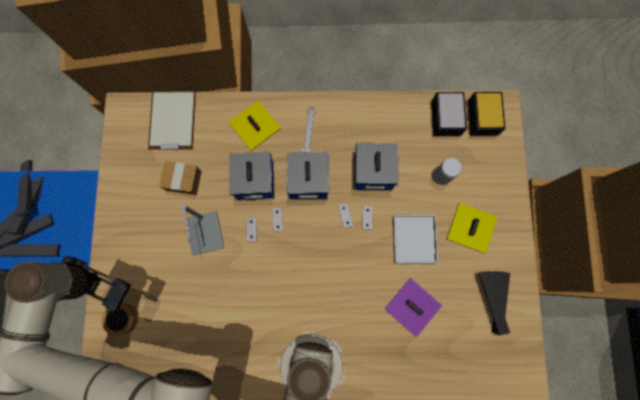

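View pics/wrist0.png

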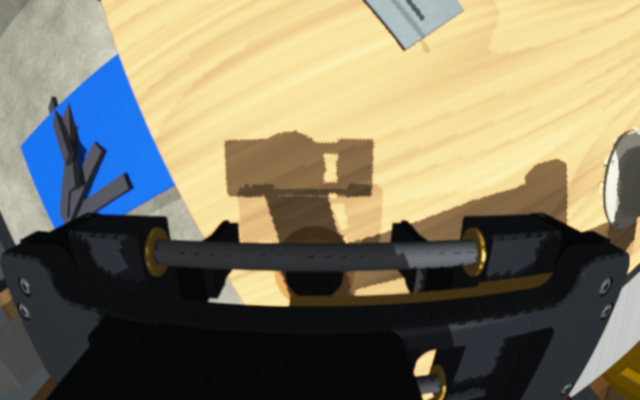

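Plates are at top px (251,229), (278,219), (345,215) and (367,217). Grey-lidded tubs are at (251,175), (308,175) and (376,166). The tray is at (415,240) and the hook stand at (205,231). Look-alike lids are yellow at (254,124) and (473,227), and purple at (413,306). Next I'll move the wrist camera in for precise measurements.

```bash
cat > h.py <<'E'
from workcell import env
import numpy as np, cv2
from scipy.spatial.transform import Rotation as Ro
def cam(f): return Ro.from_euler('xyz',f['orientation'],degrees=True), np.array(f['position'])
def rays(f,uv,fish):
    uv=np.atleast_2d(np.asarray(uv,float)); a=(uv[:,0]-f['cx'])/f['fx']; b=(uv[:,1]-f['cy'])/f['fy']
    if fish:
        r=np.hypot(a,b)+1e-12; d=np.stack([np.sin(r)*a/r,-np.sin(r)*b/r,-np.cos(r)],1)
    else: d=np.stack([a,-b,-np.ones_like(a)],1)
    R,p=cam(f); return R.apply(d),p
def unproj(f,uv,z,fish):
    d,p=rays(f,uv,fish); t=(z-p[2])/d[:,2]; return p+d*t[:,None]
def proj(f,X,fish):
    R,p=cam(f); q=R.inv().apply(np.atleast_2d(X)-p); x,y,z=q[:,0],-q[:,1],-q[:,2]
    if fish:
        s=np.hypot(x,y)+1e-12; th=np.arctan2(s,z); a,b=th*x/s,th*y/s
    else: a,b=x/z,y/z
    return np.stack([f['fx']*a+f['cx'],f['fy']*b+f['cy']],1)
def ortho(f,x0,x1,y0,y1,z,fish,res=0.001):
    # rectified view at height z: image up=+x, left=+y
    xs=np.arange(x1,x0,-res); ys=np.arange(y1,y0,-res); Y,X=np.meshgrid(ys,xs)
    uv=proj(f,np.stack([X.ravel(),Y.ravel(),np.full(X.size,z)],1),fish).astype(np.float32)
    return cv2.remap(f['image'],uv[:,0].reshape(X.shape),uv[:,1].reshape(X.shape),cv2.INTER_LINEAR)
def crop(img,u0,u1,v0,v1,s): return cv2.resize(img[v0:v1,u0:u1],None,fx=s,fy=s,interpolation=cv2.INTER_CUBIC)
def down(yaw): return [-90,0,yaw]
E
python3 - <<'E'
from h import *
f=env.grab_frame('top'); cv2.imwrite('pics/t1.png',ortho(f,0.25,0.75,-0.5,0.48,0.0,False,0.00125))
g=env.grab_frame('scene'); cv2.imwrite('pics/s1.png',crop(g['image'],400,520,180,300,5))
env.goto([0.40,0.2,0.40],down(0))
print(env.read_state()['clock'],env.read_state()['position'],env.read_state()['joint_positions'])
f=env.grab_frame('wrist'); cv2.imwrite('pics/w1.png',f['image']); print(f['position'],f['orientation'])
E
```

```text
2.9 [0.39993068 0.20029085 0.39969271] [ 4.75272385e+01 -3.47104479e-01 -2.97044096e+00 -1.04943238e-02
 -8.74049228e+01 -1.37479055e+02]
[0.33345038 0.19998452 0.56214193] [-1.42104956e+01 -2.46663076e-03  9.00466593e+01]
```

View pics/t1.png

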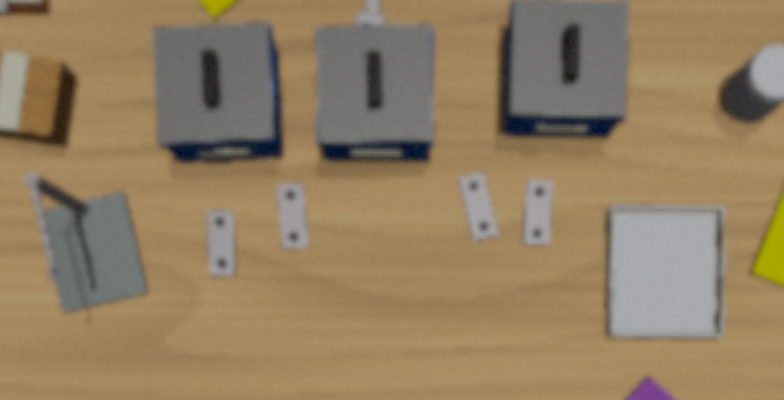

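View pics/s1.png

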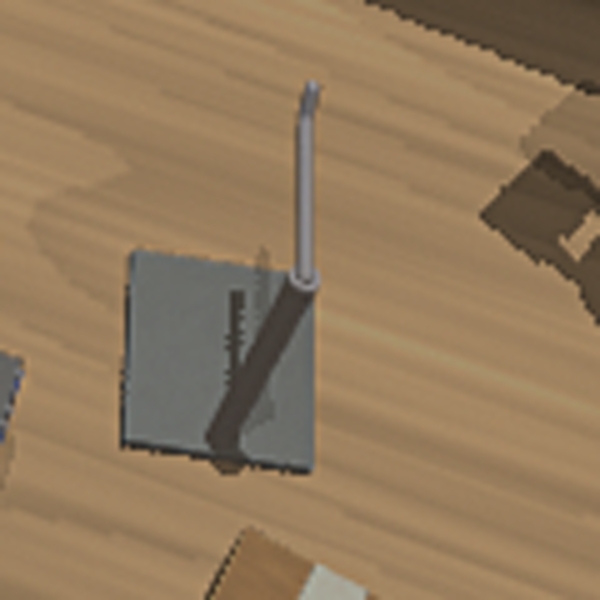

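View pics/w1.png

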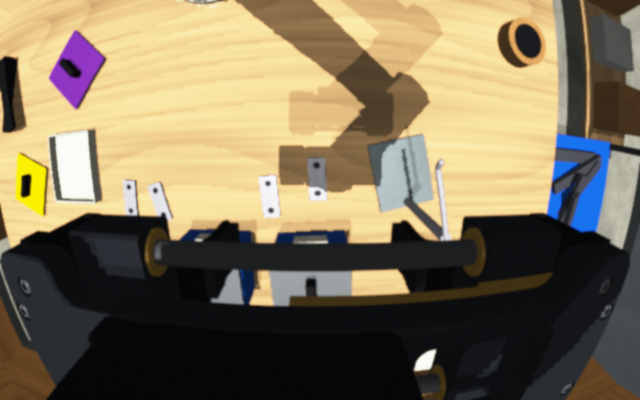

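```bash
cat >> h.py <<'E'
def plates(f,fish,res=0.0005,box=(0.36,0.56,-0.22,0.32)):
    x0,x1,y0,y1=box
    o=ortho(f,x0,x1,y0,y1,0.008,fish,res); hsv=cv2.cvtColor(o,cv2.COLOR_BGR2HSV)
    m=((hsv[...,1]<60)&(hsv[...,2]>70)).astype(np.uint8)
    m=cv2.morphologyEx(m,cv2.MORPH_CLOSE,np.ones((19,19)))
    m=cv2.morphologyEx(m,cv2.MORPH_OPEN,np.ones((9,9)))
    out=[]
    for c in cv2.findContours(m,cv2.RETR_EXTERNAL,cv2.CHAIN_APPROX_NONE)[0]:
        (cx,cy),(w,h),a=cv2.minAreaRect(c); w,h=w*res,h*res
        L,W=max(w,h),min(w,h)
        if not(0.06<L<0.1 and 0.02<W<0.045): continue
        M=cv2.moments(c); cx,cy=M['m10']/M['m00'],M['m01']/M['m00']
        p=cv2.boxPoints(cv2.minAreaRect(c)); e=max([p[1]-p[0],p[2]-p[1]],key=np.linalg.norm)
        yaw=np.degrees(np.arctan2(-e[0],-e[1])); yaw=(yaw+90)%180-90
        out.append((round(x1-cy*res,4),round(y1-cx*res,4),round(float(yaw),1),round(L,3),round(W,3)))
    return sorted(out,key=lambda q:-q[1]),o
E
python3 - <<'E'
from h import *
f=env.grab_frame('wrist'); t=env.grab_frame('top'); 
for n,g,k in(('w',f,True),('t',t,False)):
    P,o=plates(g,k); print(n); [print(p) for p in P]; cv2.imwrite(f'pics/pl_{n}.png',cv2.resize(o,None,fx=.7,fy=.7))
for g,fi in((f,True),(t,False)):
    cv2.imwrite('pics/o%d.png'%fi,np.vstack([ortho(g,0.3,0.55,-0.5,-.1,0.028,fi,0.001)]) if not fi else ortho(g,0.3,0.6,0.2,0.5,0.0,fi,0.0005))
E
```

```text
w
(0.4447, 0.2038, 2.0, 0.082, 0.034)
(0.4773, 0.1151, 4.3, 0.083, 0.036)
(0.4866, -0.1162, 13.6, 0.082, 0.037)
(0.4813, -0.1904, -3.6, 0.081, 0.037)
t
(0.4787, 0.1143, 3.8, 0.083, 0.036)
(0.4908, -0.1172, 13.9, 0.083, 0.035)
(0.4832, -0.1913, -3.4, 0.083, 0.035)
```

```bash
python3 - <<'E'
from h import *
t=env.grab_frame('top'); s=env.grab_frame('scene')
cv2.imwrite('pics/lids.png',np.hstack([ortho(t,0.5,0.72,-0.2,0.3,0.12,False,0.001)[:, :500]]))
cv2.imwrite('pics/lids2.png',ortho(s,0.5,0.72,-0.2,0.3,0.12,False,0.001))
cv2.imwrite('pics/tray.png',np.hstack([ortho(t,0.3,0.52,-0.46,-0.24,0.028,False,0.001),ortho(s,0.3,0.52,-0.46,-0.24,0.028,False,0.001)]))
cv2.imwrite('pics/hook.png',np.hstack([ortho(t,0.35,0.55,0.26,0.46,0.2,False,0.0005),ortho(s,0.35,0.55,0.26,0.46,0.2,False,0.0005)]))
E
python3 -c "
import cv2,numpy as np
a=cv2.imread('pics/lids.png');b=cv2.imread('pics/lids2.png');cv2.imwrite('pics/m1.png',np.vstack([a,b]))
a=cv2.imread('pics/tray.png');b=cv2.imread('pics/hook.png');w=max(a.shape[1],b.shape[1])
p=lambda i:cv2.copyMakeBorder(i,0,0,0,w-i.shape[1],0)
cv2.imwrite('pics/m2.png',cv2.resize(p(b),None,fx=1,fy=1));cv2.imwrite('pics/m3.png',p(a))"
```

```text
(no output)
```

View pics/m1.png

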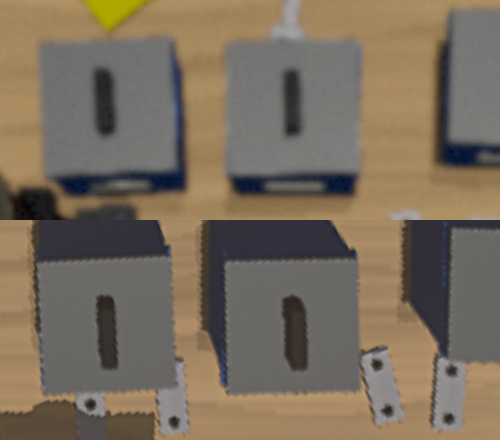

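View pics/m2.png

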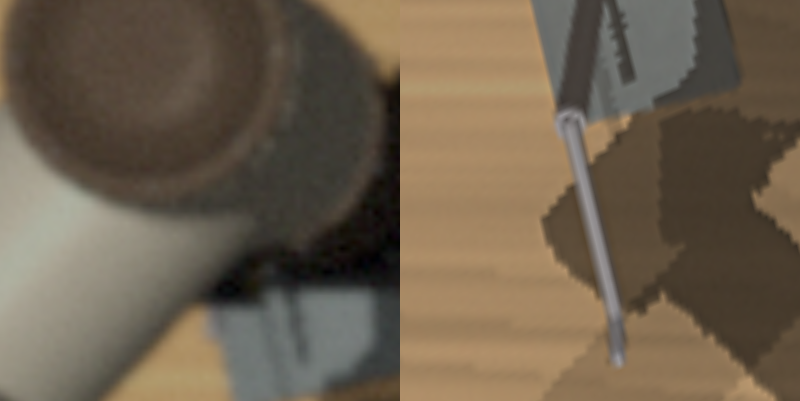

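View pics/m3.png

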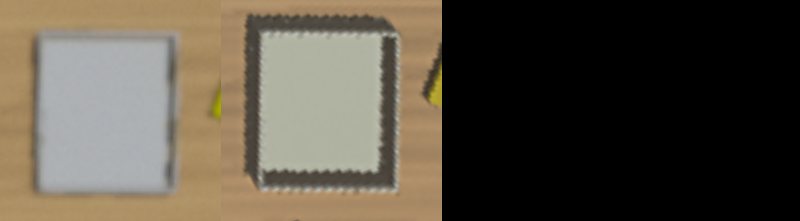

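View pics/o1.png

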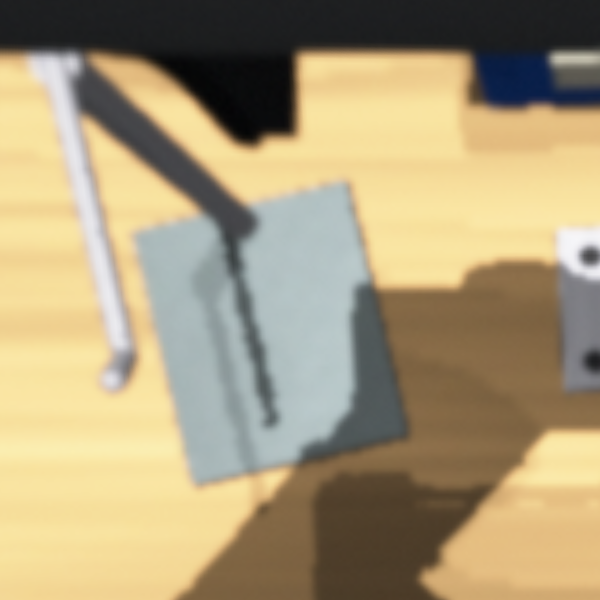

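Readings so far, in m:
- Tray: centre ≈ (0.408,-0.3475), yaw ≈ 0.
- Hook: yaw ≈ 13°, seat ≈ (0.423,0.359), tip toward the robot.
- Tubs: A and B lids at ≈ (0.615,0.194) and (0.615,0.008).
- Plates: all four found in both views, agreeing to within 2-4 mm.

Next I'll look at the first pair close up and start on the plates.

Run:
```python
from h import *
env.goto([0.54,0.16,0.28],down(0))
f=env.grab_frame('wrist'); cv2.imwrite('pics/w2.png',f['image']); print(f['position'])
P,o=plates(f,True); print(*P,sep='\n')
t=env.grab_frame('top');print('t',*plates(t,False)[0],sep='\n')
cv2.imwrite('pics/w2o.png',ortho(f,0.36,0.56,0.05,0.30,0.008,True,0.0005)); print(env.read_state()['clock'])
```

```text
[0.47336464 0.15987223 0.4434902 ]
(0.444, 0.2036, 3.0, 0.082, 0.034)
(0.4768, 0.1148, 4.8, 0.083, 0.035)
(0.4901, -0.1163, 13.8, 0.082, 0.037)
(0.4825, -0.1904, -3.6, 0.083, 0.038)
t
(0.4455, 0.2025, 2.0, 0.082, 0.035)
(0.4794, 0.1144, 5.3, 0.086, 0.035)
(0.4909, -0.1171, 13.8, 0.083, 0.035)
(0.4832, -0.1913, -3.1, 0.083, 0.035)
4.025
```

View pics/w2o.png

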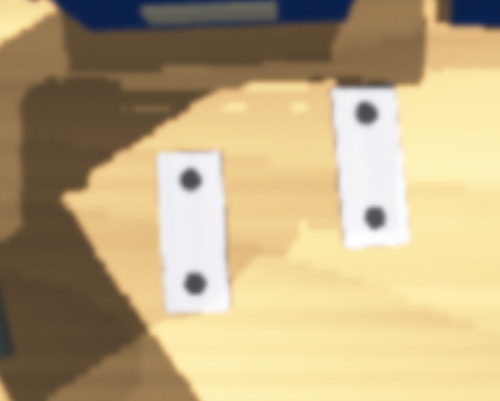

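The crop shows the two plates clearly at (193,231) and (370,165). Picking the first one now.

```bash
cat >> h.py <<'E'
T=np.array([0.408,-0.3475])
def st(m=''):
    s=env.read_state(); print(m,'t=%.1f'%s['clock'],np.round(s['position'],4),'op %.3f'%s['opening'],'F',np.round(s['force'],1)); return s
def pick(x,y,yaw):
    env.gripper_to(0.62)
    env.goto([x,y,0.10],down(yaw))
    env.move_straight([x,y,0.02],rate=0.2)
    hit=env.move_straight([x,y,0.003],rate=0.06,force_limit=8)
    env.gripper_to(0.0,grasp_force=35); s=st('grip hit=%s'%hit)
    env.move_straight([x,y,0.16],rate=0.25)
    return s['opening']
def place(dx,dy,yaw):
    x,y=T+[dx,dy]
    env.goto([x,y,0.16],down(yaw))
    env.move_straight([x,y,0.03],rate=0.25)
    hit=env.move_straight([x,y,0.0085],rate=0.05,force_limit=6)
    st('down hit=%s'%hit)
    env.gripper_to(0.43)
    env.move_straight([x,y,0.06],rate=0.2)
E
python3 - <<'E'
from h import *
op=pick(0.4445,0.2033,2.5)
st('lifted')
f=env.grab_frame('scene'); cv2.imwrite('pics/s3.png',f['image'])
E
```

```text
grip hit=False t=7.2 [0.4446 0.2035 0.0031] op 0.358 F [0.1 0.2 0.5]
lifted t=8.0 [0.4433 0.2025 0.1586] op 0.357 F [-0.3 -0.1 -1.9]
```

View pics/s3.png

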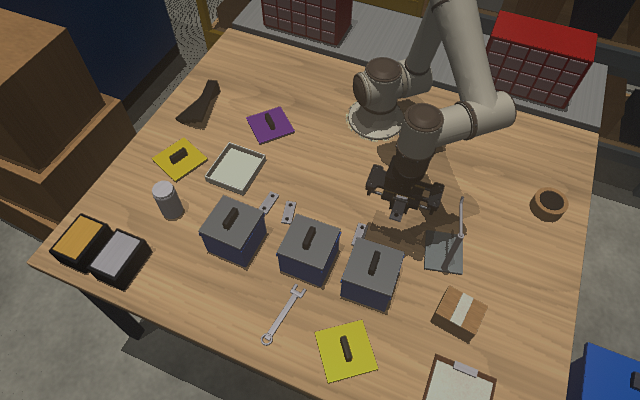

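The plate is held at scene px (397,212), and the opening matches 31 mm. Now place it and push it to the wall.

Run:
```python
from h import *
place(-0.034,0,90)
env.gripper_to(0.0)
x,y=T+[0.004,0]
env.goto([x,y,0.06],down(90)); env.move_straight([x,y,0.008],rate=0.15,force_limit=8)
h=env.move_straight([T[0]-0.034,y,0.008],rate=0.04,force_limit=6); st('push %s'%h)
s=env.read_state()['position']
env.move_straight([s[0],s[1],0.10],rate=0.25)
env.goto([0.54,0.0,0.28],down(0))
st()
f=env.grab_frame('wrist'); cv2.imwrite('pics/w4.png',f['image']); print(f['position'])
P,o=plates(f,True); print(*P,sep='\n')
t=env.grab_frame('top');print('t',*plates(t,False)[0],sep='\n'); cv2.imwrite('pics/tray4.png',cv2.resize(ortho(t,0.3,0.52,-0.46,-0.24,0.028,False,0.001),None,fx=2,fy=2))
```

```text
down hit=False t=11.6 [ 0.374  -0.3475  0.0083] op 0.358 F [ 1.   0.2 -1.1]
push False t=15.3 [ 0.3737 -0.3473  0.0078] op 0.008 F [ 0.5 -0.2 -0. ]
 t=17.8 [ 5.397e-01 -3.000e-04  2.793e-01] op 0.010 F [-0.  -0.2  0.4]
[ 0.47341448 -0.00057905  0.44178825]
(0.4769, 0.1146, 5.0, 0.081, 0.035)
(0.4902, -0.1168, 13.6, 0.083, 0.036)
(0.4825, -0.1909, -3.7, 0.083, 0.036)
t
(0.4689, 0.1133, 5.9, 0.066, 0.036)
(0.4908, -0.1172, 13.6, 0.083, 0.035)
(0.4832, -0.1913, -3.4, 0.083, 0.035)
```

View pics/tray4.png

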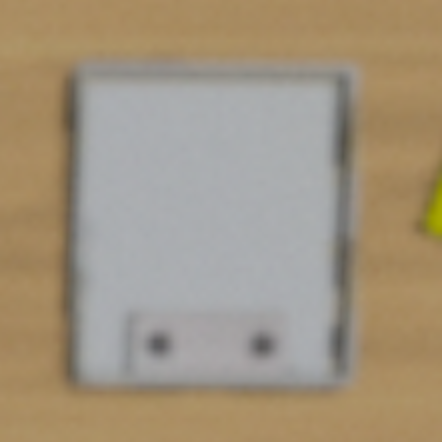

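View pics/w4.png

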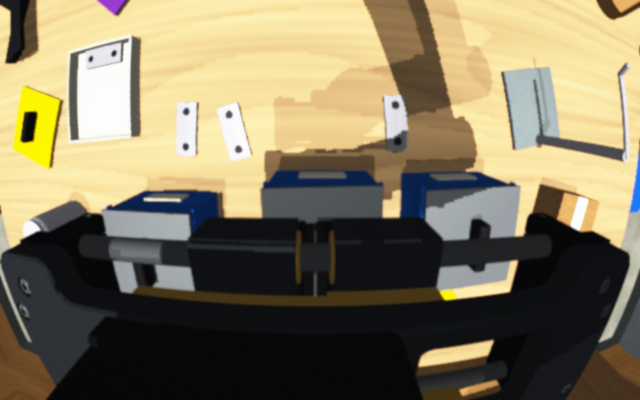

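Plate A lies flat along the near wall, at tray crop px (210,345). Next is plate 2.

Run:
```python
from h import *
pick(0.4772,0.1145,5.0); st('lifted')
place(0.034,0,90)
env.gripper_to(0.0)
x,y=T+[-0.004,0]
env.goto([x,y,0.06],down(90)); env.move_straight([x,y,0.008],rate=0.15,force_limit=8)
h=env.move_straight([T[0]+0.036,y,0.008],rate=0.04,force_limit=6); st('push %s'%h)
s=env.read_state()['position']
env.move_straight([s[0],s[1],0.10],rate=0.25)
env.goto([0.56,-0.15,0.28],down(0))
st()
f=env.grab_frame('wrist'); cv2.imwrite('pics/w5.png',f['image']); print(f['position'])
P,o=plates(f,True); print(*P,sep='\n')
t=env.grab_frame('top');print('t',*plates(t,False)[0],sep='\n'); cv2.imwrite('pics/tray5.png',cv2.resize(ortho(t,0.3,0.52,-0.46,-0.24,0.028,False,0.001),None,fx=2,fy=2))
```

```text
grip hit=False t=21.4 [0.4773 0.1146 0.0032] op 0.358 F [-1.  -0.2  1.4]
lifted t=22.2 [0.4759 0.114  0.1586] op 0.363 F [-0.1 -0.5 -2.5]
down hit=False t=25.5 [ 0.4419 -0.3475  0.0083] op 0.357 F [-0.3  0.7 -0.8]
push False t=29.2 [ 0.4425 -0.3472  0.0076] op 0.005 F [-5.5 -0.7  1.4]
 t=31.4 [ 0.5597 -0.1502  0.279 ] op 0.005 F [-0.1 -0.6  0.2]
[ 0.49344283 -0.15047932  0.44156918]
(0.49, -0.1169, 13.9, 0.081, 0.034)
(0.482, -0.1912, -3.9, 0.083, 0.034)
t
(0.4908, -0.1171, 13.6, 0.083, 0.035)
(0.4827, -0.191, -2.4, 0.083, 0.035)
```

View pics/tray5.png

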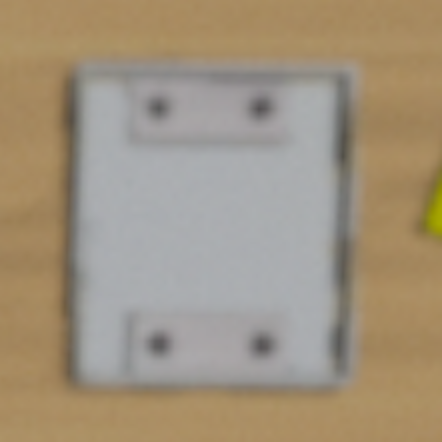

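View pics/w5.png

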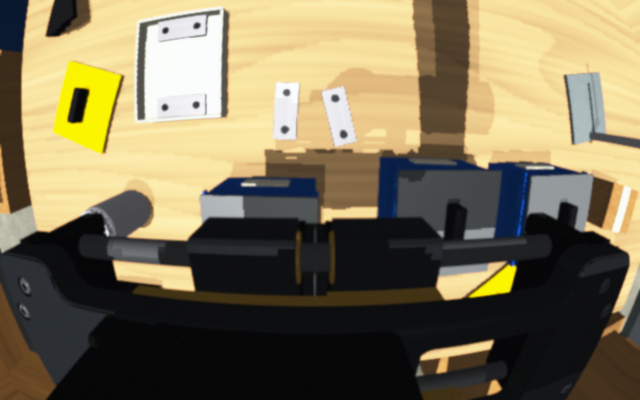

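The far and near plates sit in the tray with about 85 mm between them at centre. The remaining two go in crosswise.

Run:
```python
from h import *
pick(0.4904,-0.1170,13.8); st('lifted')
place(0.0,0.028,0)
env.goto([0.56,-0.10,0.28],down(0))
st()
f=env.grab_frame('wrist'); cv2.imwrite('pics/w6.png',f['image'])
P,o=plates(f,True); print(*P,sep='\n')
t=env.grab_frame('top');print('t',*plates(t,False)[0],sep='\n'); cv2.imwrite('pics/tray6.png',cv2.resize(ortho(t,0.3,0.52,-0.46,-0.24,0.028,False,0.001),None,fx=2,fy=2))
```

```text
grip hit=False t=35.0 [ 0.4905 -0.117   0.0032] op 0.358 F [-0.2  1.2  0.7]
lifted t=35.7 [ 0.489  -0.1169  0.1585] op 0.357 F [ 0.5  0.1 -2. ]
down hit=False t=37.9 [ 0.408  -0.3196  0.0083] op 0.360 F [-0.3  0.1 -0.6]
 t=40.0 [ 0.5591 -0.1005  0.2784] op 0.428 F [ 0.2 -0.2  0.6]
(0.4826, -0.1915, -3.5, 0.083, 0.036)
t
(0.4832, -0.1913, -3.3, 0.083, 0.035)
```

View pics/tray6.png

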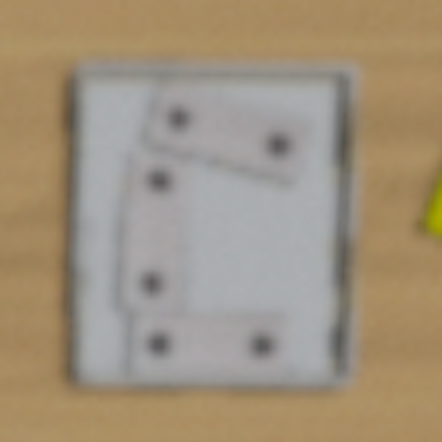

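View pics/w6.png

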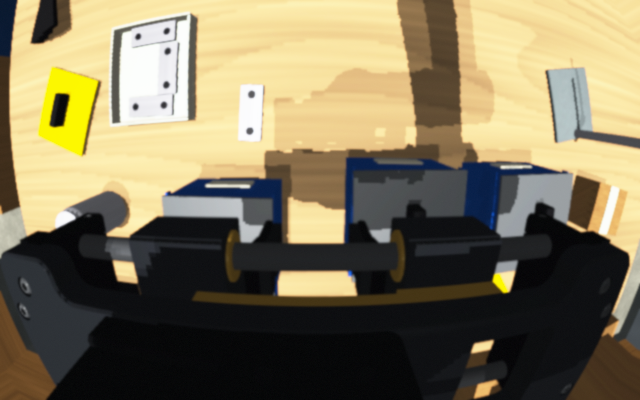

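The top picture shows the far plate turned by about 14°, while the wrist picture taken just before has it straight. That suggests the knock happened in between, so I'll look again.

Run:
```python
from h import *
env.dwell(0.3)
f=env.grab_frame('wrist');t=env.grab_frame('top');s=env.grab_frame('scene')
k=dict(fx=2,fy=2)
a=cv2.resize(ortho(t,0.31,0.5,-0.44,-0.26,0.012,False,0.001),None,**k);b=cv2.resize(ortho(f,0.31,0.5,-0.44,-0.26,0.012,True,0.001),None,**k)
cv2.imwrite('pics/tray7.png',np.hstack([a,b])); cv2.imwrite('pics/s7.png',crop(s['image'],190,290,130,220,6)); st()
```

```text
t=40.6 [ 0.56   -0.1001  0.28  ] op 0.432 F [0.9 0.4 0.2]
```

View pics/tray7.png

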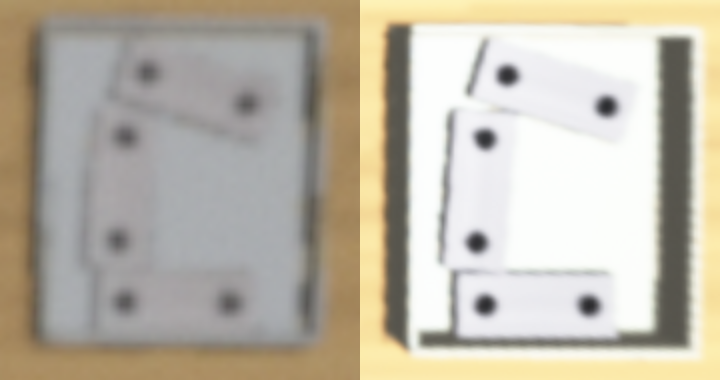

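View pics/s7.png

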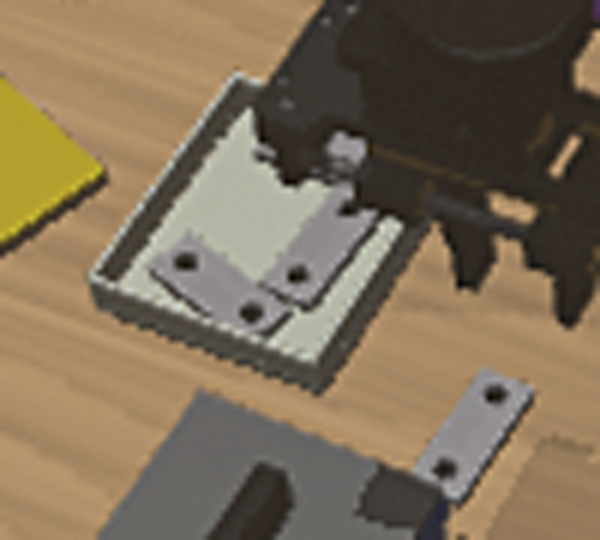

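Confirmed. The far plate was knocked about 14°, and all three plates are still flat in the tray. I'll push its loose end back to the wall, then place the fourth.

Run:
```python
from h import *
env.gripper_to(0.0)
env.goto([0.410,-0.374,0.08],down(90)); env.move_straight([0.410,-0.374,0.008],rate=0.15,force_limit=8)
h=env.move_straight([0.444,-0.374,0.008],rate=0.04,force_limit=6); st('push %s'%h)
s=env.read_state()['position']
env.move_straight([s[0]-0.004,s[1],0.10],rate=0.25)
env.goto([0.56,-0.10,0.28],down(0))
f=env.grab_frame('wrist');t=env.grab_frame('top')
k=dict(fx=2,fy=2)
a=cv2.resize(ortho(t,0.31,0.5,-0.44,-0.26,0.012,False,0.001),None,**k);b=cv2.resize(ortho(f,0.31,0.5,-0.44,-0.26,0.012,True,0.001),None,**k)
cv2.imwrite('pics/tray8.png',np.hstack([a,b]));st()
P,o=plates(f,True); print(*P,sep='\n')
```

```text
push True t=44.8 [ 0.4417 -0.3731  0.0071] op 0.006 F [-1.   0.4 -0.1]
 t=47.2 [ 0.5598 -0.1004  0.2794] op 0.008 F [-0.5  0.2 -0.8]
(0.4824, -0.1914, -3.7, 0.083, 0.035)
```

View pics/tray8.png

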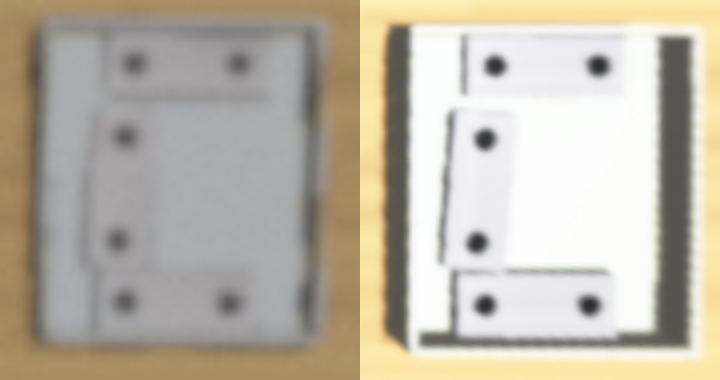

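The plate is straight again, and the free slot spans x 0.365-0.450. Now the fourth plate.

Run:
```python
from h import *
pick(0.4827,-0.1914,-3.5); st('lifted')
place(0.0,-0.030,0)
env.goto([0.42,-0.05,0.35],down(0))
f=env.grab_frame('wrist');t=env.grab_frame('top');s=env.grab_frame('scene')
k=dict(fx=2,fy=2)
a=cv2.resize(ortho(t,0.31,0.5,-0.44,-0.26,0.012,False,0.001),None,**k);b=cv2.resize(ortho(f,0.31,0.5,-0.44,-0.26,0.012,True,0.001),None,**k)
cv2.imwrite('pics/tray9.png',np.hstack([a,b]));st()
print(plates(t,False)[0])
cv2.imwrite('pics/lids9.png',np.vstack([ortho(t,0.53,0.72,-0.3,0.3,0.12,False,0.001),ortho(s,0.53,0.72,-0.3,0.3,0.12,False,0.001)]))
cv2.imwrite('pics/bars9.png',np.vstack([ortho(t,0.53,0.72,-0.3,0.3,0.148,False,0.001),ortho(s,0.53,0.72,-0.3,0.3,0.148,False,0.001)]))
```

```text
grip hit=False t=50.7 [ 0.4828 -0.1914  0.0032] op 0.356 F [-0.6  0.5  1.3]
lifted t=51.5 [ 0.4814 -0.191   0.1585] op 0.360 F [ 0.1 -0.4 -2. ]
down hit=False t=53.6 [ 0.4079 -0.3776  0.0083] op 0.363 F [ 0.4  0.6 -0.7]
 t=56.2 [ 0.42   -0.0505  0.3491] op 0.431 F [-0.5  0.5 -0.1]
[]
```

View pics/tray9.png

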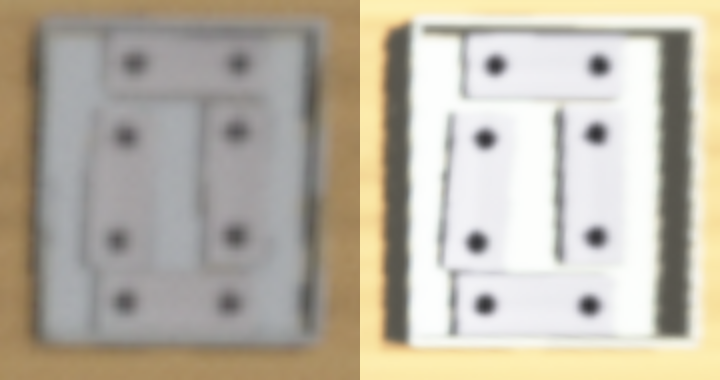

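View pics/lids9.png

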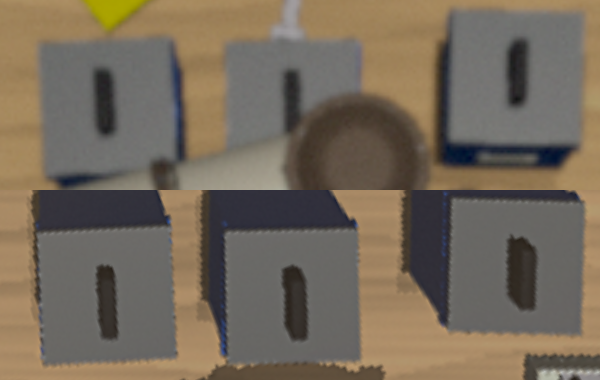

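View pics/bars9.png

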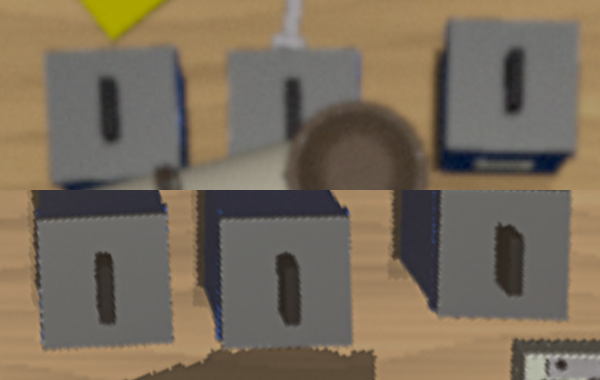

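All four plates lie flat in the tray at t=56 s. Next is tub A: lift its lid, hold it aside toward the robot and look in with the scene camera.

```bash
cat >> h.py <<'E'
LID={'A':(0.615,0.192,2.5),'B':(0.615,0.0075,2.0),'C':(0.643,-0.215,-1.0)}
def lift(k):
    x,y,w=LID[k]
    env.gripper_to(0.7)
    env.goto([x,y,0.20],down(w)); env.move_straight([x,y,0.145],rate=0.2)
    h=env.move_straight([x,y,0.124],rate=0.05,force_limit=6); st('lid down %s'%h)
    z=env.read_state()['position'][2]
    env.gripper_to(0.0,grasp_force=30); s=st('grip')
    env.move_straight([x,y,z+0.03],rate=0.08); st('up')
    env.move_straight([x,y,0.24],rate=0.25)
    return z
def unlift(k,z):
    x,y,w=LID[k]
    env.goto([x,y,0.24],down(w)); env.move_straight([x,y,z+0.02],rate=0.2)
    h=env.move_straight([x,y,z-0.001],rate=0.04,force_limit=8); st('closed hit=%s'%h)
    env.gripper_to(0.6); env.move_straight([x,y,0.22],rate=0.25)
def look(k,n):
    f=env.grab_frame('scene')
    for t in ['pulley_mid','bush_mid','bracket_mid']:
        for d in env.search_frame(f,t): print(t,np.round(d['xyz'],3),round(d['score'],2))
    x,y,_=LID[k]; u,v=proj(f,[[x,y,0.08]],False)[0].astype(int)
    cv2.imwrite(f'pics/in_{n}.png',crop(f['image'],max(u-60,0),u+60,max(v-60,0),v+60,5))
E
python3 - <<'E'
from h import *
z=lift('A'); x,y,w=LID['A']
env.move_straight([0.42,y,0.26],rate=0.3); st()
look('A','A'); print('z',z); st()
E
```

```text
lid down False t=59.2 [0.615  0.192  0.1238] op 0.700 F [ 0.5 -0.9 -0.2]
grip t=60.0 [0.6151 0.1922 0.124 ] op 0.183 F [ 0.9  0.  -0. ]
up t=60.5 [0.6148 0.192  0.154 ] op 0.176 F [-0.3 -0.1 -1.1]
 t=61.8 [0.4202 0.192  0.2594] op 0.180 F [ 0.9  0.3 -1.6]
pulley_mid [0.622 0.014 0.12 ] 0.67
bracket_mid [0.615 0.196 0.012] 0.68
z 0.1238054602253159
 t=62.0 [0.4208 0.192  0.2591] op 0.181 F [ 0.2  0.5 -1. ]
```

View pics/in_A.png

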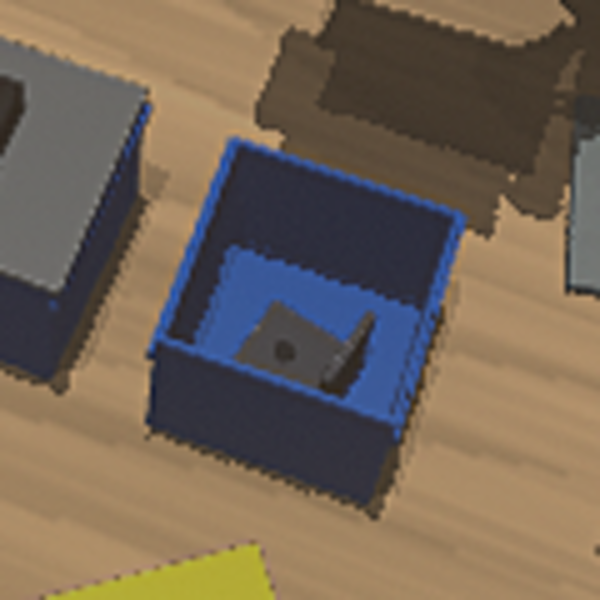

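Tub A holds the dark bracket, at crop px (290,350), so this isn't the one. Lid back on A.

Run:
```python
from h import *
unlift('A',0.1238)
env.goto([0.5,0.0,0.25],down(0))
s=env.grab_frame('scene'); st()
cv2.imwrite('pics/clA.png',np.hstack([ortho(s,0.53,0.72,-0.1,0.3,0.12,False,0.001),crop(s['image'],320,420,220,320,3)[:190]]))
```

```text
closed hit=True t=64.0 [0.6148 0.1919 0.1239] op 0.188 F [ 0.7 -0.7  3.7]
 t=66.3 [0.5009 0.0009 0.2495] op 0.603 F [-0.4 -0.3  0.4]
```

View pics/clA.png

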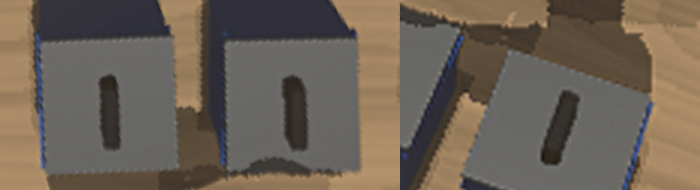

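Lid A is seated: same height as before lifting (0.1239) and its outline is unchanged. Now tub B.

Run:
```python
from h import *
z=lift('B'); x,y,w=LID['B']
env.move_straight([0.42,y,0.26],rate=0.3)
look('B','B'); print('z',z); st()
```

```text
lid down False t=68.4 [0.615  0.0074 0.1238] op 0.702 F [-0.1 -0.4  0.6]
grip t=69.2 [0.615  0.0075 0.124 ] op 0.179 F [ 0.1 -0.3  0.4]
up t=69.8 [0.6148 0.0076 0.1538] op 0.183 F [-0.4  0.3 -1.8]
pulley_mid [ 0.649 -0.206  0.12 ] 0.7
bush_mid [0.609 0.017 0.044] 0.6
bracket_mid [ 0.406 -0.314  0.014] 0.37
z 0.12379053698418323
 t=71.2 [0.4208 0.0076 0.2592] op 0.181 F [ 0.4 -0.4 -1.7]
```

View pics/in_B.png

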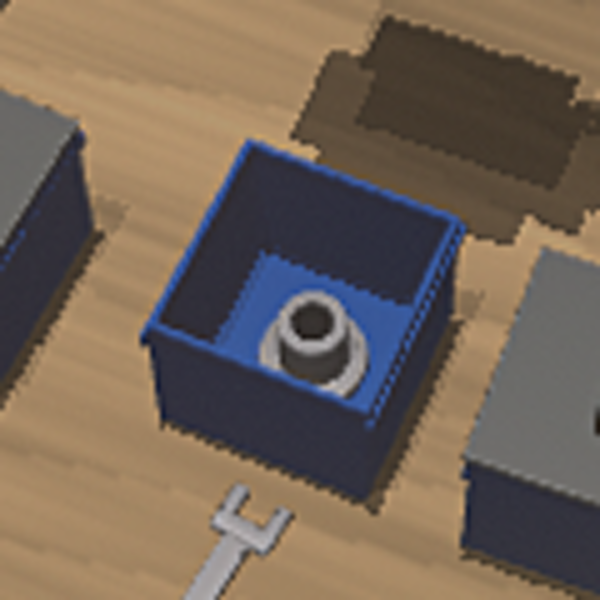

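Tub B holds the bush, at crop px (312,345). Close it, then open C, where the pulley must be, and park C's lid on the free bench.

Run:
```python
from h import *
unlift('B',0.1238)
env.goto([0.6,-0.2,0.28],down(0))
s=env.grab_frame('scene'); st()
cv2.imwrite('pics/clB.png',ortho(s,0.53,0.72,-0.1,0.3,0.12,False,0.0008))
```

```text
closed hit=True t=73.2 [0.6147 0.0075 0.1238] op 0.180 F [-0.3  0.4  4.7]
 t=75.5 [ 0.5999 -0.1986  0.2787] op 0.597 F [-0.8 -0.4  0.2]
```

View pics/clB.png

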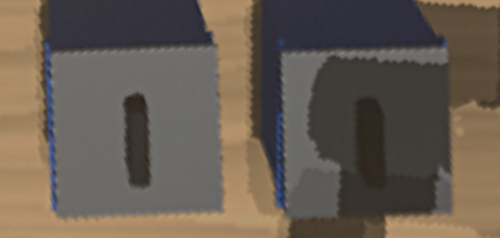

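Lids A and B are both closed flat. Now tub C.

Run:
```python
from h import *
z=lift('C'); x,y,w=LID['C']
env.move_straight([0.42,-0.03,0.26],rate=0.3)
look('C','C'); print('z',z); st()
env.move_straight([0.42,-0.03,0.03],rate=0.25)
h=env.move_straight([0.42,-0.03,0.014],rate=0.05,force_limit=6); st('park %s'%h)
env.gripper_to(0.6); env.move_straight([0.42,-0.03,0.15],rate=0.25)
# view into tub from above with wrist camera
env.goto([x+0.07,y,0.30],down(0))
f=env.grab_frame('wrist'); cv2.imwrite('pics/wC.png',f['image']); print(f['position'])
for t in ['pulley_mid','tub_c_rim']:
    for d in env.search_frame(f,t): print(t,np.round(d['xyz'],4),round(d['score'],2))
st()
```

```text
lid down False t=77.5 [ 0.643  -0.2151  0.1237] op 0.700 F [0.8 0.6 1. ]
grip t=78.3 [ 0.643 -0.215  0.124] op 0.182 F [0.7 0.3 0.3]
up t=78.8 [ 0.643  -0.2149  0.1542] op 0.185 F [-0.  -0.2 -1.7]
pulley_mid [ 0.654 -0.217  0.044] 0.77
pulley_mid [ 0.349 -0.345  0.012] 0.47
bush_mid [0.621 0.012 0.118] 0.65
z 0.12373471800155231
 t=80.6 [ 0.4205 -0.0305  0.2594] op 0.182 F [-0.5  0.4 -0.7]
park True t=82.1 [ 0.4206 -0.0298  0.0146] op 0.190 F [ 0.4 -0.6  2.5]
[ 0.64641981 -0.21466136  0.46141896]
pulley_mid [ 0.6419 -0.2187  0.0417] 0.95
tub_c_rim [ 0.6406 -0.2128  0.0224] 0.6
 t=85.2 [ 0.7127 -0.214   0.3001] op 0.598 F [0.  1.2 0.2]
```

View pics/in_C.png

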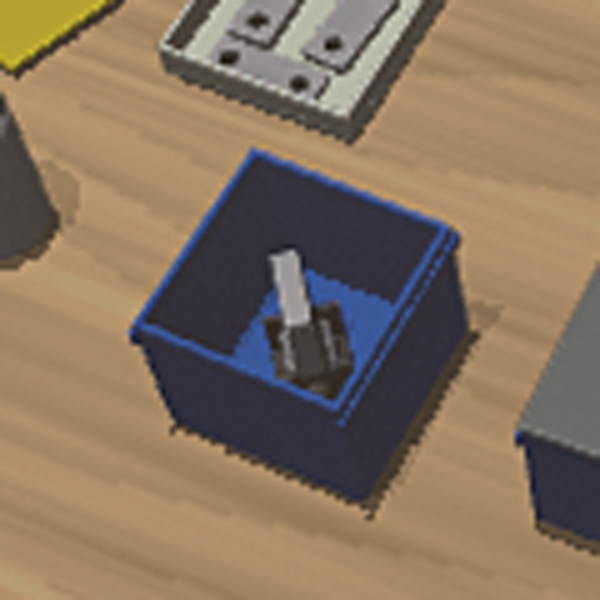

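View pics/wC.png

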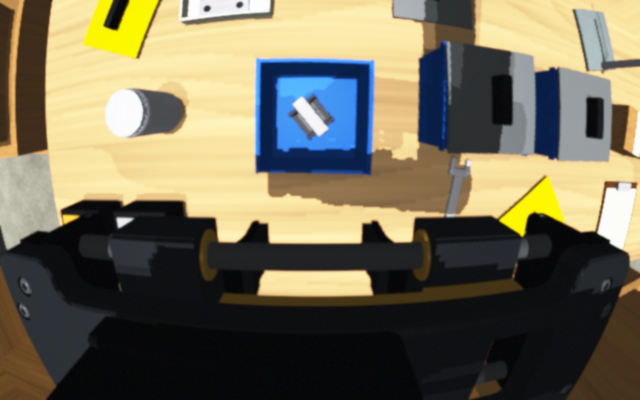

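The pulley is in tub C, at wrist px (310,117). I'll measure its loop bar, whose top is at z≈0.099.

```bash
python3 - <<'E'
from h import *
f=env.grab_frame('wrist')
o=ortho(f,0.58,0.71,-0.28,-0.15,0.099,True,0.00025)
hsv=cv2.cvtColor(o,cv2.COLOR_BGR2HSV)
m=((hsv[...,1]<50)&(hsv[...,2]>190)).astype(np.uint8)
m[:100]=0;m[-100:]=0;m[:,:100]=0;m[:,-100:]=0
m=cv2.morphologyEx(m,cv2.MORPH_OPEN,np.ones((7,7)))
for c in cv2.findContours(m,cv2.RETR_EXTERNAL,cv2.CHAIN_APPROX_NONE)[0]:
    if cv2.contourArea(c)<1500: continue
    r=cv2.minAreaRect(c); p=cv2.boxPoints(r); e=max([p[1]-p[0],p[2]-p[1]],key=np.linalg.norm)
    M=cv2.moments(c); cx,cy=M['m10']/M['m00'],M['m01']/M['m00']
    print('c',0.71-cy*.00025,-0.15-cx*.00025,'long dir',np.degrees(np.arctan2(-e[0],-e[1]))%180,np.array(r[1])*.25)
    cv2.drawContours(o,[p.astype(int)],0,(0,0,255),1)
cv2.imwrite('pics/pul.png',o)
s=env.grab_frame('scene'); o2=ortho(s,0.58,0.71,-0.28,-0.15,0.099,False,0.00025); cv2.imwrite('pics/pul2.png',o2)
E
python3 -c "
import cv2,numpy as np
cv2.imwrite('pics/pulm.png',cv2.resize(np.hstack([cv2.imread('pics/pul.png'),cv2.imread('pics/pul2.png')]),None,fx=.75,fy=.75))"
```

```text
c 0.6437399198242244 -0.2198277312147139 long dir 38.893906 [49.37853241 15.73624992]
```

View pics/pulm.png

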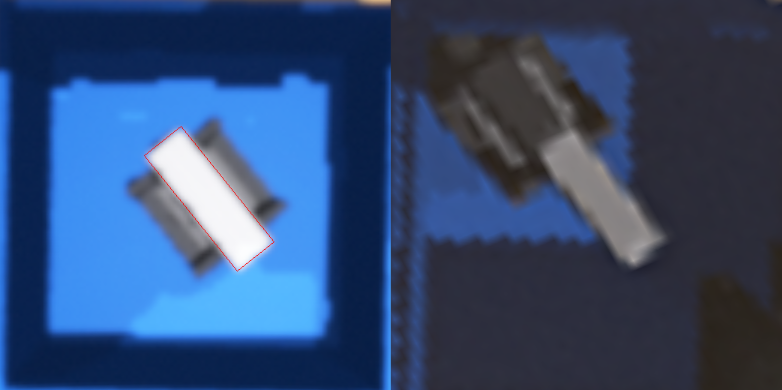

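Both cameras agree on the loop bar: centre (0.644,-0.220), heading 38.9°. Before lifting the pulley I'll refine the hook from both fixed cameras while the arm is clear of it.

Run:
```python
from h import *
t=env.grab_frame('top');s=env.grab_frame('scene')
a=ortho(t,0.35,0.55,0.28,0.46,0.2,False,0.0005);b=ortho(s,0.35,0.55,0.28,0.46,0.2,False,0.0005)
cv2.imwrite('pics/hk.png',np.hstack([a,b]))
```

```text
(no output)
```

View pics/hk.png

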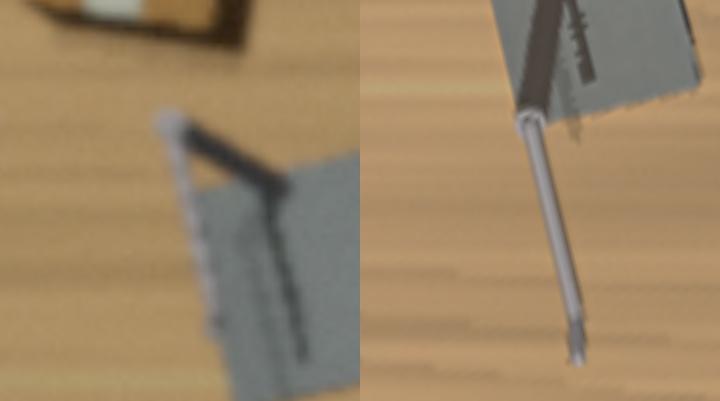

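Hook seat ≈ (0.4215, 0.359), yaw 13°, open tip toward the robot. Now grasp the pulley.

Run:
```python
from h import *
x,y=0.6438,-0.2200; w=-51.1
env.gripper_to(0.74)
env.goto([x,y,0.20],down(w)); env.move_straight([x,y,0.115],rate=0.2)
h=env.move_straight([x,y,0.057],rate=0.06,force_limit=6); st('down %s'%h)
env.gripper_to(0.0,grasp_force=50); st('grip')
env.move_straight([x,y,0.10],rate=0.1); st('up')
env.move_straight([x,y,0.30],rate=0.25)
f=env.grab_frame('scene'); cv2.imwrite('pics/s10.png',f['image']); st()
```

```text
down False t=88.5 [ 0.6442 -0.2201  0.0575] op 0.738 F [ 0.2  0.6 -0.1]
grip t=89.0 [ 0.6439 -0.22    0.0574] op 0.568 F [-0.2 -0.4  1.5]
up t=89.5 [ 0.6432 -0.2198  0.0994] op 0.569 F [-0.5  0.  -2.9]
 t=90.5 [ 0.6429 -0.2196  0.2971] op 0.566 F [-0.1 -0.4 -2.9]
```

View pics/s10.png

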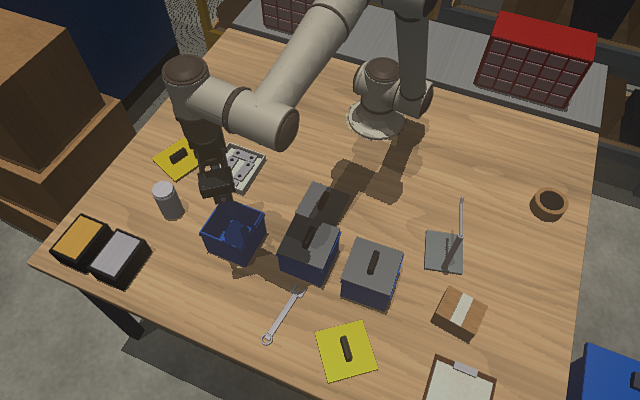

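Pulley held: opening is 49 mm and 2.9 N hangs on the wrist. On to the hook.

Run:
```python
from h import *
c=np.array([0.4215,0.359]); d=np.array([np.cos(np.radians(13)),np.sin(np.radians(13))])
p=c-0.088*d
env.goto([p[0],p[1],0.30],down(13)); st()
env.move_straight([p[0],p[1],0.199],rate=0.15); st()
f=env.grab_frame('scene'); cv2.imwrite('pics/s11.png',crop(f['image'],390,530,130,260,5)[:600])
t=env.grab_frame('top'); cv2.imwrite('pics/t11.png',crop(t['image'],150,250,180,280,5))
```

```text
t=92.8 [0.3363 0.339  0.3   ] op 0.572 F [ 0.6 -1.2 -2.6]
 t=93.6 [0.3364 0.3398 0.1999] op 0.571 F [ 0.4  0.2 -2.5]
```

View pics/s11.png

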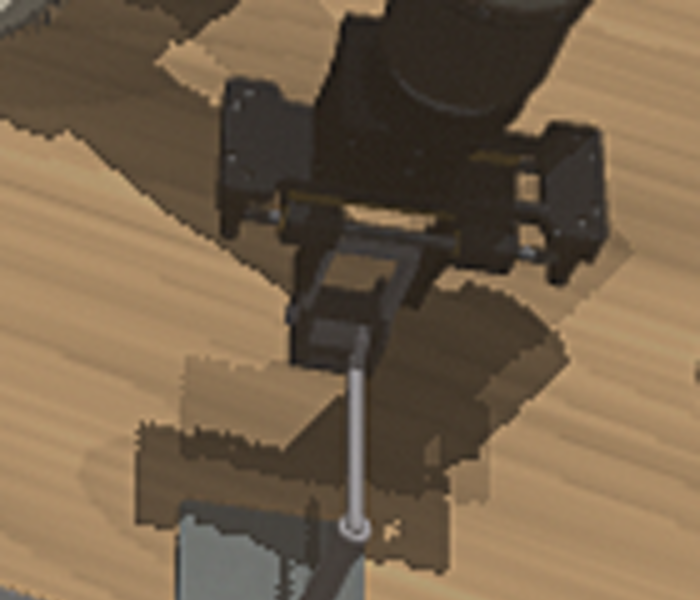

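View pics/t11.png

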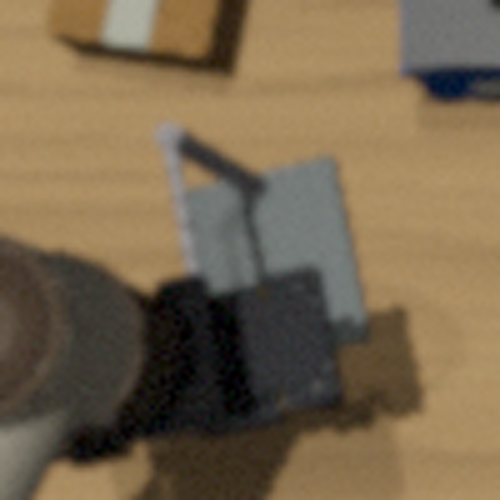

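The pulley hangs upright in front of the tip, with its opening in line with the arm at scene crop px (355,345). Slide it on.

Run:
```python
from h import *
c=np.array([0.4215,0.359])
h=env.move_straight([c[0],c[1],0.199],rate=0.06,force_limit=5); st('slide %s'%h)
f=env.grab_frame('scene'); cv2.imwrite('pics/s12.png',crop(f['image'],390,530,140,260,5)[:600])
```

```text
slide False t=95.3 [0.4212 0.3589 0.1991] op 0.569 F [-0.2  0.1 -3.3]
```

View pics/s12.png

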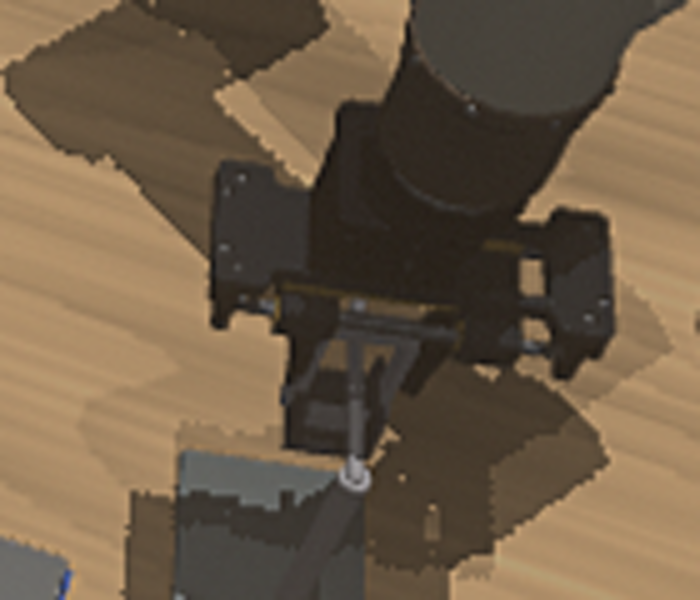

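The arm passes through the loop. Now lower until the bar rests on the hook, then release.

Run:
```python
from h import *
c=np.array([0.4215,0.359])
h=env.move_straight([c[0],c[1],0.162],rate=0.025,force_limit=3); s=st('lower %s'%h)
p=env.read_state()['position']
f=env.grab_frame('scene'); cv2.imwrite('pics/s13.png',crop(f['image'],390,530,140,260,5)[:600])
```

```text
lower True t=96.5 [0.4214 0.3589 0.1701] op 0.570 F [ 0.4 -0.   4.5]
```

View pics/s13.png

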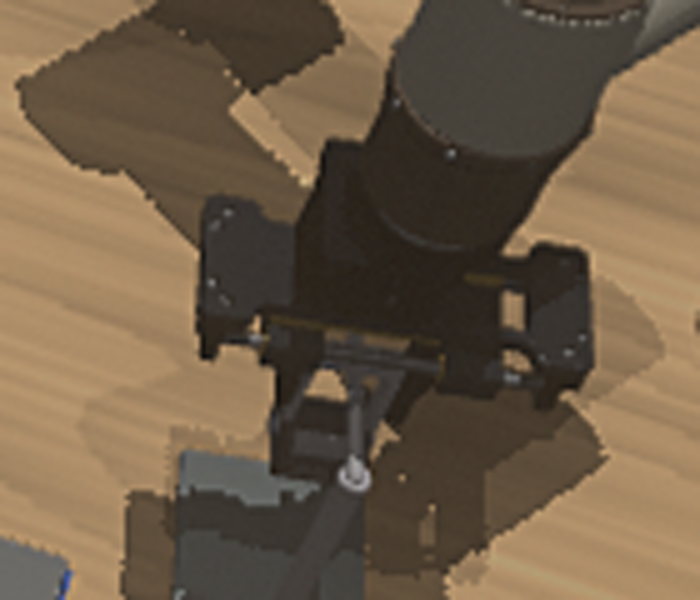

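Run:
```python
from h import *
f=env.grab_frame('scene'); s=env.read_state(); p=s['position'].copy()
ang=np.radians(13); X=np.array([np.cos(ang),np.sin(ang),0]);Y=np.array([-np.sin(ang),np.cos(ang),0])
foot=np.array([p[0],p[1],p[2]-0.053])
pts=[foot+X*0.008+Y*a+np.array([0,0,h]) for a,h in((-.019,.035),(-.019,.087),(.019,.087),(.019,.035))]
pts2=[foot+X*0.008+Y*a+np.array([0,0,h]) for a,h in((-.025,.035),(-.025,.095),(.025,.095),(.025,.035))]
arm=[np.array([.4215,.359,.2])+X*k for k in(-.033,.07)]
u0,v0=420,190
im=crop(f['image'],u0,u0+75,v0,v0+60,9)
for q,c in((pts,(0,255,0)),(pts2,(0,255,255)),(arm,(0,0,255))):
    uv=((proj(f,q,False)-[u0,v0])*9).astype(int); cv2.polylines(im,[uv],q is not arm,c,1)
cv2.imwrite('pics/s14.png',im)
```

```text
(no output)
```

View pics/s14.png

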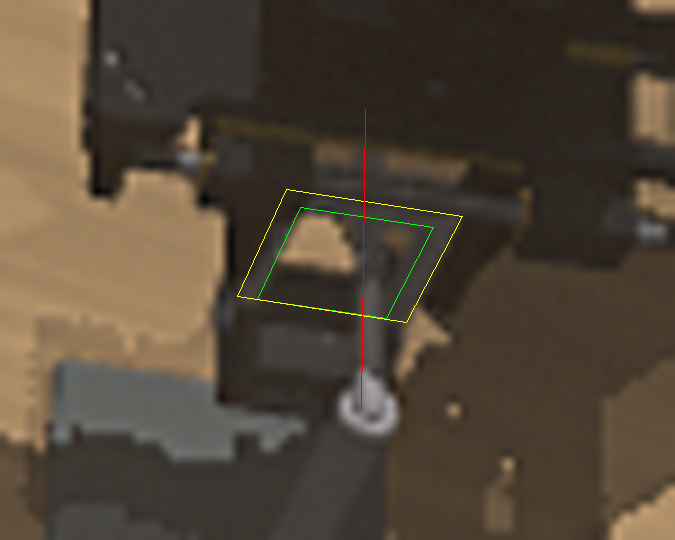

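The overlay matches the model, with the hook arm about 3 mm to +y of the loop's middle. I'll lift slightly, shift 3 mm, lower again and release.

Run:
```python
from h import *
ang=np.radians(13); Y=np.array([-np.sin(ang),np.cos(ang)])
c=np.array([0.4215,0.359]); n=c+0.003*Y
env.move_straight([c[0],c[1],0.176],rate=0.05); env.move_straight([n[0],n[1],0.176],rate=0.03)
h=env.move_straight([n[0],n[1],0.162],rate=0.02,force_limit=2.5); st('lower %s'%h)
env.gripper_to(0.66); st('rel'); env.dwell(0.5)
env.gripper_to(0.8)
f=env.grab_frame('scene'); cv2.imwrite('pics/s15.png',crop(f['image'],390,530,140,260,5)[:600])
z=env.read_state()['position'][2]
h=env.move_straight([n[0],n[1],z+0.09],rate=0.06,force_limit=4); st('up %s'%h)
```

```text
lower True t=97.5 [0.4209 0.362  0.1701] op 0.571 F [-0.9 -0.5  4.1]
rel t=98.0 [0.4199 0.3609 0.1681] op 0.659 F [ 0.6  0.1 -0.2]
up False t=100.8 [0.4207 0.3618 0.2579] op 0.796 F [ 0.4  0.7 -0.1]
```

View pics/s15.png

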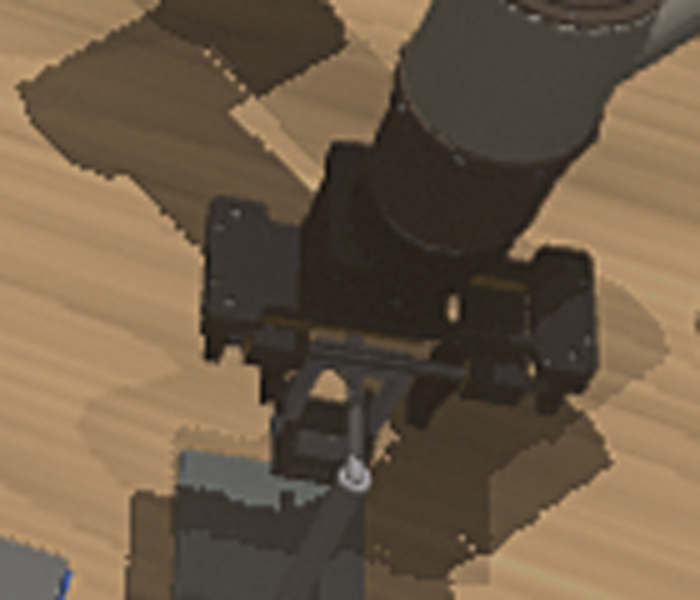

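The pulley hangs freely and the gripper came up without force. Clear out, check it, and locate the parked lid C.

Run:
```python
from h import *
p=env.read_state()['position']
env.move_straight([p[0],p[1],0.33],rate=0.25)
env.goto([0.5,-0.15,0.30],down(0))
f=env.grab_frame('scene'); t=env.grab_frame('top')
cv2.imwrite('pics/s16.png',f['image'])
cv2.imwrite('pics/s16b.png',np.hstack([crop(f['image'],420,500,180,290,5),crop(t['image'],165,245,175,285,5)]))
cv2.imwrite('pics/lidC.png',np.hstack([ortho(f,0.33,0.52,-0.13,0.07,0.011,False,0.0005),ortho(t,0.33,0.52,-0.13,0.07,0.011,False,0.0005)])); st()
```

```text
t=103.2 [ 0.5003 -0.1492  0.3   ] op 0.799 F [-0.4  0.5  0.7]
```

View pics/s16b.png

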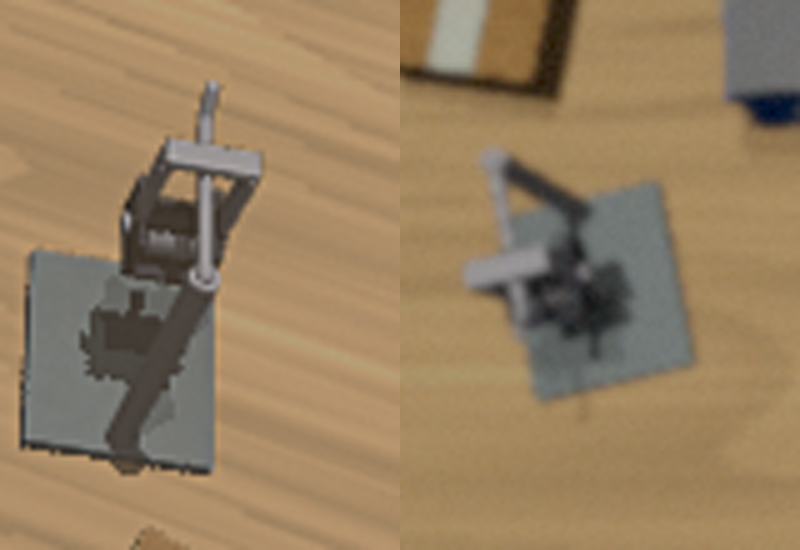

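View pics/lidC.png

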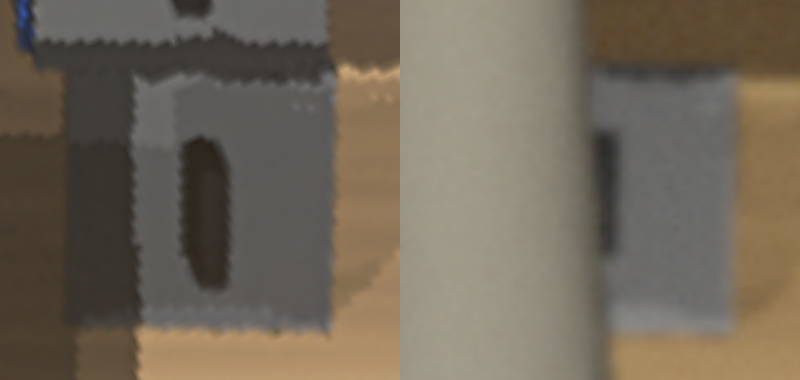

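View pics/s16.png

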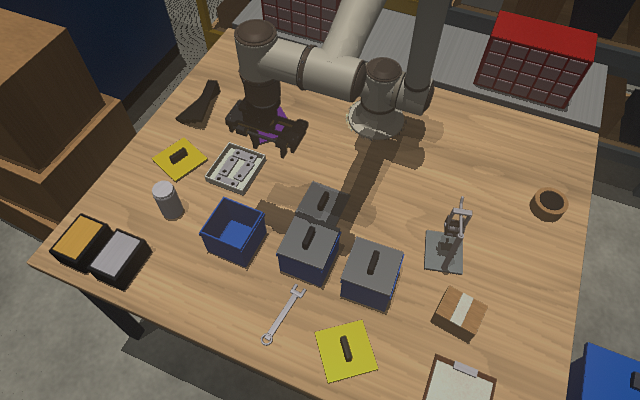

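The pulley hangs level on the arm inside the upturned tip. Lid C lies where I parked it, so I'll put it back on C.

Run:
```python
from h import *
env.gripper_to(0.6)
x,y=0.4204,-0.0300
env.goto([x,y,0.12],down(-1)); env.move_straight([x,y,0.045],rate=0.2)
h=env.move_straight([x,y,0.0150],rate=0.05,force_limit=6); st('dn %s'%h)
env.gripper_to(0.0,grasp_force=30); st('grip')
env.move_straight([x,y,0.06],rate=0.1); env.move_straight([x,y,0.26],rate=0.3); st('held')
X,Y,w=LID['C']
env.move_straight([X,Y,0.24],rate=0.3)
env.move_straight([X,Y,0.15],rate=0.2)
h=env.move_straight([X,Y,0.1225],rate=0.03,force_limit=8); st('closed %s'%h)
env.gripper_to(0.6); env.move_straight([X,Y,0.24],rate=0.25)
env.goto([0.36,0.0,0.40],down(0)); st()
f=env.grab_frame('scene'); t=env.grab_frame('top')
cv2.imwrite('pics/s17.png',f['image'])
cv2.imwrite('pics/s17b.png',np.vstack([crop(f['image'],190,410,185,315,3.6)])); cv2.imwrite('pics/t17.png',t['image'])
```

```text
dn False t=106.0 [ 0.4205 -0.03    0.0149] op 0.596 F [ 0.3  0.5 -0.2]
grip t=106.8 [ 0.4205 -0.03    0.0151] op 0.184 F [-0.7  0.4  0.7]
held t=108.2 [ 0.4191 -0.0301  0.2579] op 0.184 F [ 0.  -0.4 -1.7]
closed True t=110.7 [ 0.6428 -0.215   0.1241] op 0.177 F [-0.2 -0.2  3.9]
 t=113.7 [3.605e-01 1.000e-04 3.994e-01] op 0.596 F [1.  0.2 0.8]
```

View pics/s17b.png

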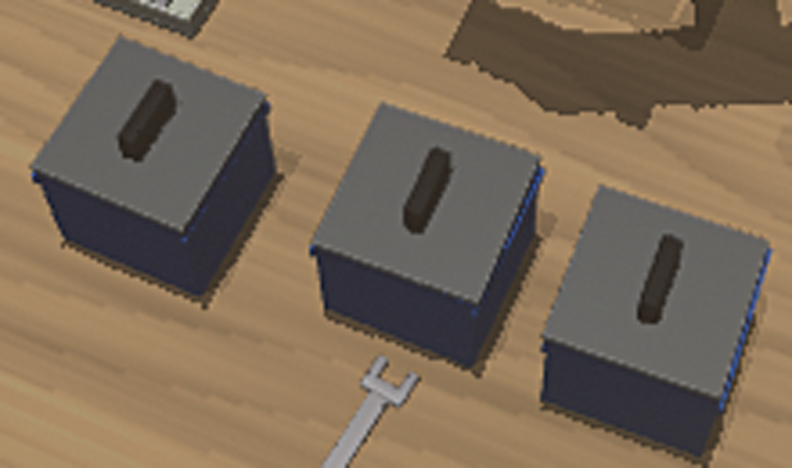

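View pics/s17.png

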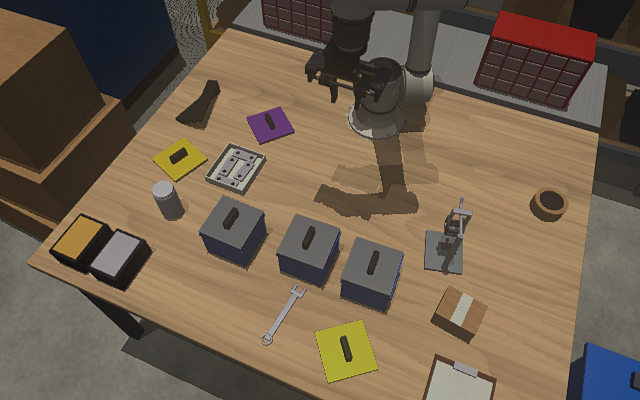

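View pics/t17.png

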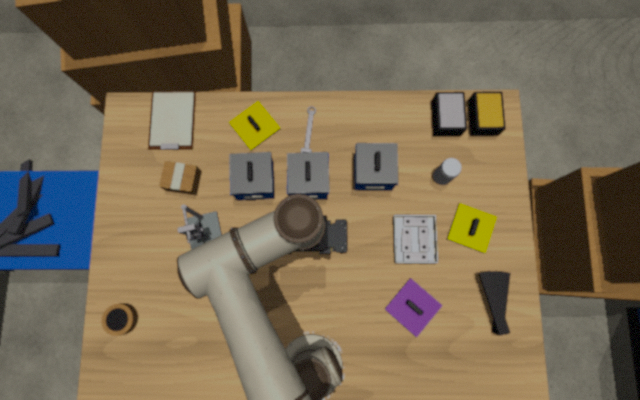

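All three lids sit flat, the four plates are in the tray at top px (415,240), the pulley hangs at scene px (455,220), and the bystanders are where they were. Handing in.

Run:
```python
from h import *
s=env.grab_frame('scene'); cv2.imwrite('pics/end.png',np.hstack([crop(s['image'],420,490,185,285,5),crop(s['image'],195,275,135,235,5)]))
env.close_job(); print('done')
```

```text
the job is handed in; nothing more can be done
done
```

View pics/end.png

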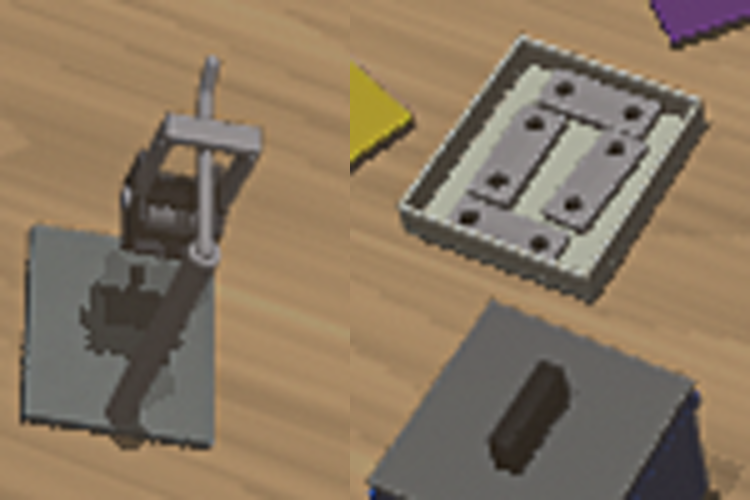

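The order is made up and handed in at about 114 s: all four clamp plates lie flat side by side in the white tray, and the pulley hangs by its loop on the hook.

I opened the tubs one at a time and closed each before the next: A held the bracket, B the bush, and C the pulley. While it was out of the tub, C's lid lay on the bench.

- **Plates:** One plate already in the tray was knocked about 14° during the run. I pushed it straight before placing the fourth.
- **Lids:** All three came back down to within 0.5 mm of the height they were lifted from, and they look flat in the pictures.
- **Pulley:** It touched the hook at the predicted height and hangs inside the upturned tip. I shifted it about 3 mm sideways before letting go.
- **Bystanders:** The carton, can and wrench look unmoved.
- **Disagreements:** The wrist and top cameras differed by up to 4 mm in x on the plates, and the scene and top cameras by a similar amount on the lids. The networks also gave a few false hits, such as "pulley" on a closed lid, which I overruled from the pictures. No final check failed.

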